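Turn the capacitor carousel to the arrow

TASK

Push the parts carousel round by the blue pegs on its rim, gently and with the fingertips only, until the capacitor with the red cap stands squarely in front of the yellow arrow, then take the hand away and leave it at rest there. Do not touch or lift any of the capacitors, which stay upright in their cradles, and leave the contactor, the screwdriver and the parts bin where they are.

Things in the scene. Friction and masses are not known exactly. Their poses are not given: they have to be found in the camera images.
- carousel: grey plate 270 mm across, 12 mm thick, turning either way without stops about its upright axis; about 1 N at a peg turns it and it stops soon when let go. Origin on the axis at the plate's underside, 18 mm above the bench; z up; turns with the plate. Six black ring cradles, 14 mm high, stand 70 mm from the axis, at 0, 60, 120 ... degrees from its x axis; four hold capacitors
- peg (a point): top centre of one of the six like blue pegs on the plate, 100 mm above the bench (turns with the plate). Pegs are upright, 16 mm across, 70 mm tall, 123 mm from the axis, 60 degrees apart, half-way between cradles (this one at 30 degrees from the carousel's x axis)
- hub (a point): top of the black ball, 32 mm across, on the steel post at the carousel's centre, 100 mm above the bench; the capacitors' tops are at 96 mm
- front_spot (a point): fixed point 70 mm from the axis on the arrow's side, 30 mm above the bench (plate's top): where the underside centre of the red-capped capacitor must come to stand. The yellow arrow lies on the stand's flat dark foot just outside the plate, points at the axis, and is on the robot's side, up to 29 degrees either way from straight towards -x
- cap_red: a loose power capacitor standing in one of the carousel's cradles: upright aluminium can 40 mm across, 66 mm tall, with a RED cap: the one to bring to the arrow; origin at the centre of its underside, z up; not to be touched
- cap_black1: a loose power capacitor standing in one of the carousel's cradles: upright aluminium can 40 mm across, 66 mm tall, with a black cap; origin at the centre of its underside, z up; not to be touched
- cap_black2: a loose power capacitor standing in one of the carousel's cradles: upright aluminium can 40 mm across, 66 mm tall, with a black cap; origin at the centre of its underside, z up; not to be touched
- cap_black3: a loose power capacitor standing in one of the carousel's cradles: upright aluminium can 40 mm across, 66 mm tall, with a black cap; origin at the centre of its underside, z up; not to be touched
- contactor: bystander: loose black contactor block 75 x 45 mm, 70 mm tall, on the bench to the left of the carousel; origin at the centre of its underside
- screwdriver: bystander: loose screwdriver with a red handle, some 200 mm long, lying on the bench to the right of the carousel; origin below its middle
- bin: bystander: small open blue parts bin 90 x 130 mm, 50 mm tall, on the bench to the left of the carousel, beyond the contactor; origin at the centre of its underside

How it is judged:
On the way:
1. the fingers push the carousel (contact force between the fingers and carousel above 0.2 N).
At the end, for the whole second after the job is handed in: the red-capped capacitor stands within 12 mm (about 10 degrees of turn) of the spot in front of the arrow, the carousel is at rest, all four capacitors are upright in their cradles, and the contactor, screwdriver and bin are within 20 mm of where they began (horizontal distance between cap_red and front_spot below 0.012 m and angular speed of carousel below 0.05 rad/s and angle between each of cap_red, cap_black1, cap_black2, cap_black3's own z axis and vertical below 0.15 rad and z of each of cap_red, cap_black1, cap_black2, cap_black3 in the frame of carousel below 0.016 m and distance of each of contactor, screwdriver, bin from where it was at the start of the episode below 0.02 m); the robot touches nothing.
It fails at once if a capacitor is touched (more than 1.5 N) by the fingers or the arm (contact force between any of the fingers, the arm and cap_red above 1.5 N or contact force between any of the fingers, the arm and cap_black1 above 1.5 N or contact force between any of the fingers, the arm and cap_black2 above 1.5 N or contact force between any of the fingers, the arm and cap_black3 above 1.5 N).
It fails at once if a capacitor is lifted more than 8 mm from its cradle or tipped (z of any of cap_red, cap_black1, cap_black2, cap_black3 in the frame of carousel above 0.02 m or angle between any of cap_red, cap_black1, cap_black2, cap_black3's own z axis and vertical above 0.35 rad).
It fails at once if the carousel is spun faster than half a turn a second (angular speed of carousel above 3.14 rad/s).
It fails at once if the contactor, screwdriver or bin is moved by more than 20 mm (distance of any of contactor, screwdriver, bin from where it was at the start of the episode above 0.02 m).
It also fails if it takes over 64 s, if anything falls off the work surface, if the arm or the gripper's body presses on something with over 40 N, if the wrist force passes 120 N, or if a joint passes its speed limit or range.

ROBOT

A 6-joint arm with a two-finger parallel gripper is mounted at the origin on the work surface. World frame = base frame: x ahead of the robot, y to its left, z up, the work surface at z = 0. Lengths are in m, angles in rad, forces in N, time in s.
With the tool pointing down it reaches from about 0.3 to 0.775 m from the base axis. Payload 14.6 kg.
Tool frame: the origin (TCP) lies between the finger pads; the fingertips stand 14 mm ahead of it and the grasp point (between the pads) lies 5 mm behind it; z points along the fingers, y is the line along which they close (so a half turn about z gives the same grasp; the last joint's range is limited). The gripper opens to 94 mm and grips with 3 to 60 N. Pads are 16 mm wide; open, the fingers measure 119 mm over their backs; the gripper's body (75 mm by 177 mm) begins 78 mm behind the grasp point.
Start: joints at [-1.343, 0.3, 1.521, -0, 1.321, -0.067], TCP at [0.16, -0.526, 0.219] pointing down, gripper open.
Joint ranges: [-3.03, 3.03], [-0.79, 2.21], [0.23, 2.52], [-1.04, 4.18], [0, 3.07], [-2.55, 2.55]. Speed limits (rad/s): [2.22, 2.22, 2.57, 3.14, 3.14, 3.14].

INTERFACE

Orientations are given as [roll, pitch, yaw] about the fixed x, y, z axes, in that order (R = Rz(yaw) Ry(pitch) Rx(roll)).
In Python, from station import ctrl gives the robot as it stands. The module is installed in compiled form; this text tells all that it offers.
- The arm moves only by the tool move_arm, never from a script. Its argument "targets" is a list of rows, each a list of 7 numbers: the opening, from -1 (shut) to 1 (fully open), then the shift along the tool's x, y, z in units of 50 mm (1.0 is 50 mm), then the turn, a rotation vector about the tool's x, y, z in rad. A call has 1 to 12 rows; each row is the pose to reach, as a shift and turn from the pose commanded when the call began, along the tool's axes at that moment; what a row does not reach only later rows make up. A row lasts 1/10 s, in which the tool goes at most 50 mm and 8.59 degrees, less where a joint would pass 70% of its speed; a pose out of reach is approached as far as the arm can. A call with a gripper value outside its range is refused whole. The fingers move at their own pace and stop on an object; "grip_force" is the grip in N (left out, the last holds). Time passes only in rows, so rows that repeat a pose let the fingers close. It gives the time, the measured TCP pose, the force, the opening and the grip force at its end, in the units of the state.
- ctrl.get_obs(): the state, without advancing time (a new reading comes with each control period).
- ctrl.camera(name): name is "scene" or "top" or "wrist"; returns (picture, depth): 480x640x3 uint8, red, green, blue; 480x640 float32, m along the optical axis (not along the pixel's ray), 0 where there is no reading.
- ctrl.camera_params(name): a dict with "intrinsics" (3x3 intrinsics, pixels), "k1" (the pictures are not rectified: a ray, as slopes to the right and down, at radius r is drawn at 1 + k1 r^2 times it, then the intrinsics apply), "rvec" (rotation vector, rad) and "tvec" (3), from world to camera coordinates, as OpenCV has them; the wrist camera has in their place "T_tool_cam" (4x4, takes a point from camera to tool coordinates, whose origin is the TCP and whose axes are the flange's). Camera axes: x right, y down, z forward; pixel columns grow to the right and rows downward; lengths in m; the calibration is good to about 2 mm. A picture is of the moment at which its call begins: read the wrist's pose just before it. camera_params takes no time and is no camera call.
- ctrl.hand_in(): hands the job in; it is judged then, once.
Trained networks look in the newest picture that a camera, given by its name, has taken for a name from the list of things; names that differ only in an ending like _2 or _b are one class to them, and where a whole thing is asked for, a point or a joint stands for the part that bears it (a point fixed in the world has none). Each returns a list of dicts, best first, with "score" (0 to 1); they miss things now and then, are a little off and sometimes report something else, mostly with a low value. They report only what shows in the picture. A call takes as long as a camera call.
- ctrl.cut_out(camera, target): "region" (480x640 bool, what is visible of it) and "point" ([column, row] in pixels, amid what is visible of it).
- ctrl.tip_of(camera, target): "point" ([column, row] in pixels: a listed point, or the origin of a listed thing).
The state is a dict: "time_s": time; "qpos": joint angles; "joint_vel": joint speeds; "tau": joint torques, N m; "ee_pos": TCP position; "eef_rot": TCP orientation; "force": force on the tool from outside, world axes, zero at the start; "moment": the same for the moment, N m; "grip_width": finger opening in m; "grip_force": force on a finger pad.
Only numpy, scipy, OpenCV 4.12 (cv2) and the standard library are available. Lean on these libraries where they do the work, as an engineer would, in place of code of your own. Each camera call takes 0.05 s, during which the arm holds its last target. There are 200 camera calls.

## Working session

There is one attempt and no reset: what is moved stays moved. The work goes in short steps, Python scripts to look and compute and a tool call to move; the robot and the scene stay as the last step left them, time stands still between calls to the robot, and variables do not carry over. Pictures are saved under pics/ and viewed, at most 10 in all, crops included, and the job is handed in when it is done.

Besides the shell and the picture viewer there is one more tool, called after "Request:" in YAML: its name, and indented under it one key for each argument. move_arm: Moves the arm, as the interface text tells. Its arguments: {"type":"object","properties":{"targets":{"type":"array"},"grip_force":{"type":"number"}},"required":["targets"]}

```bash
mkdir -p pics; cat > h.py <<'E'
import numpy as np, cv2
from station import ctrl
def ray_pts(cam,uv,z):
    p=ctrl.camera_params(cam);K=np.array(p["intrinsics"]);R=cv2.Rodrigues(np.array(p["rvec"],float))[0];t=np.array(p["tvec"],float).ravel()
    n=cv2.undistortPoints(np.array(uv,float).reshape(-1,1,2),K,np.array([p["k1"],0,0,0,0],float))[:,0]  # drawn = ray*(1+k1 r^2)
    d=np.c_[n,np.ones(len(n))]@R; c=-R.T@t
    return c+d*((z-c[2])/d[:,2])[:,None]
E
python3 - <<'E'
from h import *
im,d=ctrl.camera("top");cv2.imwrite("pics/top0.png",im[:,:,::-1])
im2,_=ctrl.camera("scene");cv2.imwrite("pics/scene0.png",im2[:,:,::-1])
for n,z in [("hub",.1),("peg",.1),("cap_red",.03),("front_spot",.03),("contactor",0),("screwdriver",0),("bin",0)]:
    for r in ctrl.tip_of("top",n)[:7]: print(n,round(r["score"],2),np.round(r["point"]),ray_pts("top",[r["point"]],z)[0].round(3))
hsv=cv2.cvtColor(im,cv2.COLOR_RGB2HSV)
for nm,lo,hi,z in [("yellow",(20,120,100),(35,255,255),.005),("blue",(100,120,60),(130,255,255),.1),("red",(0,140,80),(8,255,255),.096)]:
    m=cv2.inRange(hsv,lo,hi);k,l,s,c=cv2.connectedComponentsWithStats(m)
    for i in range(1,k):
        if s[i,4]>25: print(nm,s[i],c[i].round(1),ray_pts("top",[c[i]],z)[0].round(3))
print(ctrl.get_obs()["eef_rot"])
E
```

```text
hub 0.75 [279. 233.] [0.563 0.032 0.1  ]
peg 0.59 [306. 270.] [ 0.469 -0.035  0.1  ]
cap_red 0.46 [305. 249.] [ 0.53  -0.033  0.03 ]
contactor 0.82 [178. 285.] [0.438 0.308 0.   ]
screwdriver 0.69 [442. 259.] [ 0.504 -0.411  0.   ]
bin 0.84 [156. 224.] [0.606 0.372 0.   ]
bin 0.38 [259. 224.] [0.604 0.092 0.   ]
yellow [608  66   9  12  27] [612.  71.] [ 1.068 -0.963  0.005]
yellow [623  66  16  13  42] [630.   72.4] [ 1.066 -1.02   0.005]
yellow [601  73   9  11  28] [604.9  77.7] [ 1.046 -0.937  0.005]
yellow [570  85  17  20  60] [578.4  96.2] [ 0.985 -0.847  0.005]
yellow [616  96   6  15  29] [618.  103.6] [ 0.964 -0.968  0.005]
yellow [620 144   6  14  30] [622.3 151.2] [ 0.816 -0.963  0.005]
yellow [600 210  37  11 148] [618.7 214.4] [ 0.628 -0.93   0.005]
yellow [253 288  14  19 156] [260.2 297.3] [0.405 0.087 0.005]
yellow [ 555  307   58   53 2738] [583.4 333.7] [ 0.296 -0.793  0.005]
blue [297 187   5  10  35] [299.2 191.1] [ 0.672 -0.019  0.1  ]
blue [250 191   6  10  34] [252.3 194.9] [0.662 0.101 0.1  ]
blue [ 546  196   56   51 2539] [573.1 221.7] [ 0.59  -0.734  0.1  ]
blue [ 126  203   55   38 1038] [152.9 221.2] [0.595 0.352 0.1  ]
blue [324 226   6   7  35] [326.6 228.9] [ 0.573 -0.088  0.1  ]
blue [ 66 233  14  21 265] [ 72.5 242.6] [0.542 0.553 0.1  ]
blue [228 234   7   8  34] [231.1 237.3] [0.553 0.153 0.1  ]
blue [305 270   5   6  27] [306.9 272.4] [ 0.463 -0.037  0.1  ]
blue [256 274   6   6  29] [258.4 276.6] [0.454 0.084 0.1  ]
blue [ 559  365   57   29 1237] [588.  376.7] [ 0.195 -0.739  0.1  ]
red [296 237  16  15 177] [303.8 244.1] [ 0.535 -0.03   0.096]
red [ 551  251   56   51 2354] [578.4 277.2] [ 0.445 -0.737  0.096]
red [446 257  17  35 261] [454.2 274.2] [ 0.456 -0.411  0.096]
[-3.14149034e+00  1.67702153e-05  2.94822433e-01]
```

View pics/top0.png

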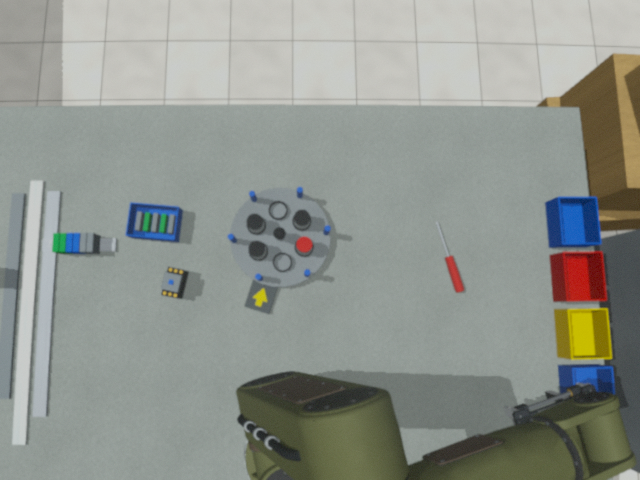

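View pics/scene0.png

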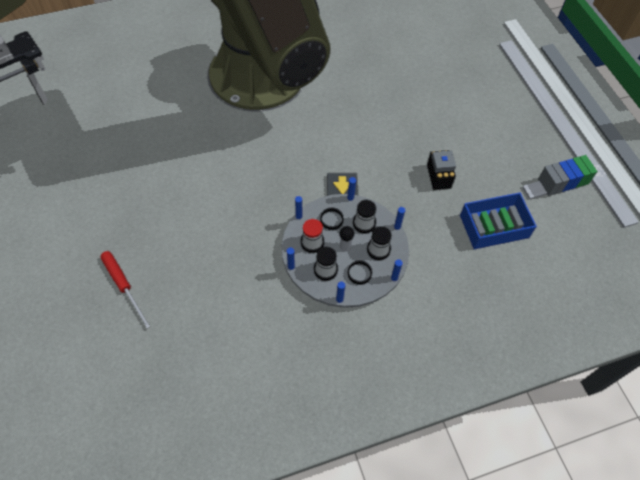

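The top view shows the carousel centred at (280,236), the red cap at (304,245), the arrow at (260,297) and a peg at (307,272). The arrow is at about 161° and the red cap at about 245°, so the plate must turn about 84° clockwise. I'll push the peg at 215° towards +y with closed fingers.

Request:
move_arm:
  targets:
    - [-1, 8.83, -6.85, 0, 0, 0, 0.295]
    - [-1, 8.83, -6.85, 0, 0, 0, 0.295]
    - [-1, 8.83, -6.85, 0, 0, 0, 0.295]
    - [-1, 8.83, -6.85, 0, 0, 0, 0.295]
    - [-1, 8.83, -6.85, 0, 0, 0, 0.295]
    - [-1, 8.83, -6.85, 0, 0, 0, 0.295]
    - [-1, 8.83, -6.85, 0, 0, 0, 0.295]
    - [-1, 8.83, -6.85, 0, 0, 0, 0.295]
    - [-1, 8.83, -6.85, 0, 0, 0, 0.295]
    - [-1, 8.83, -6.85, 0, 0, 0, 0.295]
    - [-1, 8.83, -6.85, 0, 0, 0, 0.295]
    - [-1, 8.83, -6.85, 0, 0, 0, 0.295]

```text
time_s: 1.65
ee_pos: [0.4844, -0.0668, 0.2194]
eef_rot: [-3.141, -0.0, 0.004]
force: [0.0, 0.3, 0.3]
grip_width: 0.0023
grip_force: 0.0
```

Request:
move_arm:
  targets:
    - [-1, 0, 0, 0, 0, 0, 0]
    - [-1, 0, 0, 0, 0, 0, 0]
    - [-1, 0, 0, 0, 0, 0, 0]

```text
time_s: 1.95
ee_pos: [0.4822, -0.0715, 0.2195]
eef_rot: [3.141, -0.0, -0.002]
force: [0.9, -1.4, -0.5]
grip_width: 0.0004
grip_force: 0.0
```

```bash
python3 - <<'E'
from h import *
im,_=ctrl.camera("wrist");cv2.imwrite("pics/w1.png",im[:,:,::-1])
E
```

```text
(no output)
```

View pics/w1.png

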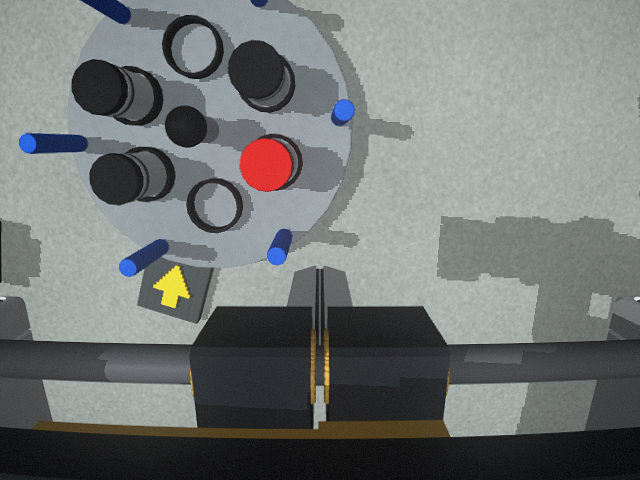

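The fingertips at (320,270) are clear of the peg at (280,252) and of the red cap at (267,165), so I descend and push.

Request:
move_arm:
  targets:
    - [-1, 0, 0, 0.8, 0, 0, 0]
    - [-1, 0, 0, 1.6, 0, 0, 0]
    - [-1, 0, 0, 2.2, 0, 0, 0]
    - [-1, 0, 0, 2.6, 0, 0, 0]
    - [-1, 0, 0, 2.8, 0, 0, 0]
    - [-1, 0, 0, 2.8, 0, 0, 0]
    - [-1, 0, 0, 2.8, 0, 0, 0]

```text
time_s: 2.7
ee_pos: [0.4831, -0.0707, 0.0804]
eef_rot: [3.141, -0.001, -0.001]
force: [-0.3, -0.6, 0.5]
grip_width: 0.0006
grip_force: 0.0
```

Request:
move_arm:
  targets:
    - [-1, -0.11, -0.14, 0, 0, 0, 0]
    - [-1, -0.24, -0.26, 0, 0, 0, 0]
    - [-1, -0.36, -0.39, 0, 0, 0, 0]
    - [-1, -0.47, -0.54, 0, 0, 0, 0]
    - [-1, -0.57, -0.68, 0, 0, 0, 0]
    - [-1, -0.66, -0.84, 0, 0, 0, 0]
    - [-1, -0.74, -1.0, 0, 0, 0, 0]
    - [-1, -0.81, -1.16, 0, 0, 0, 0]
    - [-1, -0.86, -1.33, 0, 0, 0, 0]
    - [-1, -0.9, -1.51, 0, 0, 0, 0]
    - [-1, -0.94, -1.68, 0, 0, 0, 0]
    - [-1, -0.95, -1.75, 0, 0, 0, 0]

```text
time_s: 3.9
ee_pos: [0.435, 0.0182, 0.0794]
eef_rot: [-3.141, 0.0, 0.0]
force: [1.2, 0.0, 0.0]
grip_width: 0.0002
grip_force: 0.0
```

```bash
cat > m.py <<'E'
from h import *
import sys
def meas(save=None):
    C=np.array([.563,.032])
    im,_=ctrl.camera("top")
    if save: cv2.imwrite(save,im[150:330,180:400,::-1].repeat(3,0).repeat(3,1))
    hsv=cv2.cvtColor(im,cv2.COLOR_RGB2HSV)
    for nm,lo,hi,z in [("blue",(100,120,60),(130,255,255),.1),("red",(0,140,80),(8,255,255),.096)]:
        k,l,s,c=cv2.connectedComponentsWithStats(cv2.inRange(hsv,lo,hi))
        for i in range(1,k):
            p=ray_pts("top",[c[i]],z)[0][:2]-C
            if s[i,4]>12 and np.hypot(*p)<.16: print(nm,s[i,4],np.degrees(np.arctan2(p[1],p[0])).round(1)%360,np.hypot(*p).round(3))
    o=ctrl.get_obs();e=o["ee_pos"][:2]-C
    print(o["time_s"],o["ee_pos"],o["force"],"finger",np.degrees(np.arctan2(e[1],e[0]))%360,np.hypot(*e))
meas(sys.argv[1] if len(sys.argv)>1 else None)
E
python3 m.py pics/t2.png
```

```text
blue 33 357.5 0.121
blue 35 57.3 0.121
blue 38 297.1 0.121
blue 34 117.1 0.121
blue 33 236.8 0.121
red 145 209.1 0.065
3.95 [0.43503639 0.01821008 0.079402  ] [-0.05502562  0.86418512  0.57183217] finger 186.1507087903206 0.12870449932499103
```

View pics/t2.png

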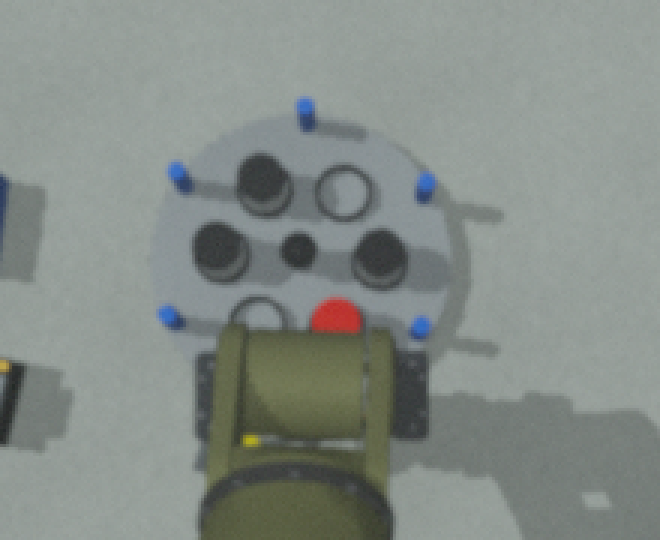

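Request:
move_arm:
  targets:
    - [-1, 0, -0.19, 0, 0, 0, 0]
    - [-1, 0, -0.37, 0, 0, 0, 0]
    - [-1, 0.01, -0.55, 0, 0, 0, 0]
    - [-1, 0.04, -0.72, 0, 0, 0, 0]
    - [-1, 0.08, -0.9, 0, 0, 0, 0]
    - [-1, 0.13, -1.07, 0, 0, 0, 0]
    - [-1, 0.19, -1.24, 0, 0, 0, 0]
    - [-1, 0.26, -1.4, 0, 0, 0, 0]
    - [-1, 0.34, -1.54, 0, 0, 0, 0]
    - [-1, 0.39, -1.62, 0, 0, 0, 0]
    - [-1, 0.41, -1.67, 0, 0, 0, 0]
    - [-1, 0.41, -1.67, 0, 0, 0, 0]

```text
time_s: 5.15
ee_pos: [0.4559, 0.1009, 0.0794]
eef_rot: [-3.141, -0.0, -0.0]
force: [-0.6, -0.6, -0.1]
grip_width: 0.0006
grip_force: 0.0
```

```bash
python3 m.py
```

```text
blue 37 19.0 0.121
blue 34 319.1 0.121
blue 35 78.9 0.122
blue 33 259.0 0.121
blue 26 198.9 0.121
red 73 166.2 0.059
5.2 [0.45578309 0.1007445  0.07940871] [-0.99647114  0.25325175 -0.70298419] finger 147.33313527651583 0.12736275677584086
```

Request:
move_arm:
  targets:
    - [-1, 0.05, -0.08, 0, 0, 0, 0]
    - [-1, 0.1, -0.15, 0, 0, 0, 0]
    - [-1, 0.14, -0.21, 0, 0, 0, 0]
    - [-1, 0.18, -0.26, 0, 0, 0, 0]
    - [-1, 0.2, -0.3, 0, 0, 0, 0]
    - [-1, 0.2, -0.3, 0, 0, 0, 0]
    - [-1, 0.2, -0.3, 0, 0, 0, 0]

```text
time_s: 5.9
ee_pos: [0.4658, 0.1158, 0.0794]
eef_rot: [-3.142, -0.0, -0.0]
force: [-0.5, -0.4, -0.5]
grip_width: 0.0006
grip_force: 0.0
```

```bash
python3 m.py
```

```text
blue 35 12.3 0.121
blue 34 312.2 0.12
blue 36 72.5 0.12
blue 33 252.1 0.121
blue 28 192.0 0.121
red 29 150.8 0.06
5.95 [0.46580471 0.11574755 0.07947311] [ 0.20476235  0.28352689 -0.23382944] finger 139.25042905150647 0.12829878387834828
```

Request:
move_arm:
  targets:
    - [-1, -0.12, 0.06, 0, 0, 0, 0]
    - [-1, -0.24, 0.1, 0, 0, 0, 0]
    - [-1, -0.24, 0.1, -0.6, 0, 0, 0]
    - [-1, -0.24, 0.1, -1.4, 0, 0, 0]
    - [-1, -0.24, 0.1, -2.2, 0, 0, 0]
    - [-1, -0.24, 0.1, -2.8, 0, 0, 0]
    - [-1, -1, 1, -3.2, 0, 0, 0]
    - [-1, -1.3, 2, -3.2, 0, 0, 0]
    - [-1, -1.3, 3, -3.2, 0, 0, 0]
    - [-1, -1.3, 4, -3.2, 0, 0, 0]
    - [-1, -1.3, 5, -3.2, 0, 0, 0]
    - [-1, -1.3, 6, -3.2, 0, 0, 0]

```text
time_s: 7.15
ee_pos: [0.3997, -0.1738, 0.2397]
eef_rot: [3.141, -0.001, -0.0]
force: [0.0, 0.5, 0.1]
grip_width: 0.0007
grip_force: 0.0
```

Request:
move_arm:
  targets:
    - [-1, 0, 1, 0, 0, 0, 0]
    - [-1, 0, 1, 0, 0, 0, 0]
    - [-1, 0, 1, 0, 0, 0, 0]
    - [-1, 0, 1, 0, 0, 0, 0]

```text
time_s: 7.55
ee_pos: [0.4005, -0.221, 0.2394]
eef_rot: [-3.141, 0.0, 0.0]
force: [0.4, 0.0, 0.5]
grip_width: 0.0002
grip_force: 0.0
```

```bash
python3 m.py pics/t3.png; python3 - <<'E'
from h import *
for n in ["contactor","screwdriver","bin"]:
    r=ctrl.tip_of("top",n)[:1]
    if r: print(n,ray_pts("top",[r[0]["point"]],0)[0].round(3))
E
```

```text
blue 32 12.3 0.122
blue 35 312.3 0.12
blue 35 72.4 0.121
blue 30 252.3 0.121
blue 32 132.0 0.121
blue 27 192.1 0.121
red 179 161.2 0.068
7.6 [ 0.40070594 -0.22076229  0.23954121] [-0.4111687   0.54210092 -0.58223869] finger 237.29621927541692 0.3003799840711205
contactor [0.447 0.311 0.   ]
screwdriver [ 0.503 -0.421  0.   ]
bin [0.597 0.372 0.   ]
```

View pics/t3.png

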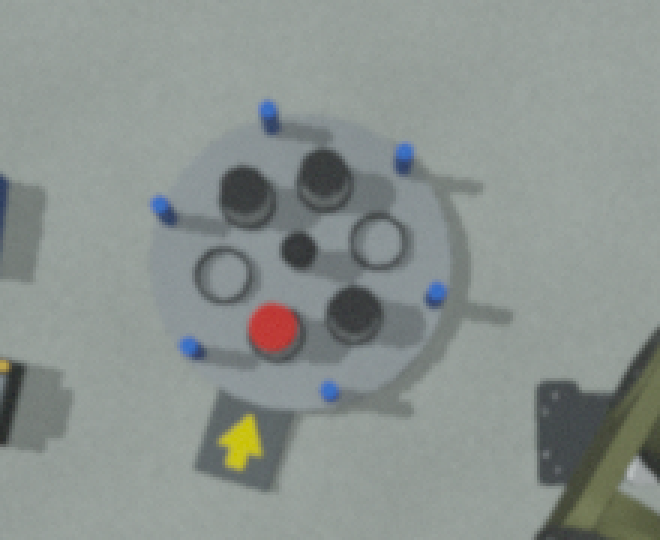

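The red cap at (273,328) stands near the line from the arrow at (242,446) to the plate centre. I check the arrow's direction once more.

```bash
python3 - <<'E'
from h import *
im,_=ctrl.camera("top")
hsv=cv2.cvtColor(im,cv2.COLOR_RGB2HSV)
m=cv2.inRange(hsv,(20,90,80),(35,255,255));m[:280]=0;m[315:]=0;m[:,:245]=0;m[:,275:]=0
v,u=np.nonzero(m);P=ray_pts("top",np.c_[u,v],.006)[:,:2];c=P.mean(0)
d=np.linalg.svd(P-c)[2][0];print("arrow",c,"axis",np.degrees(np.arctan2(d[1],d[0]))%180,"from centre",np.degrees(np.arctan2(c[1]-.032,c[0]-.563)))
# foot edges and plate rim read from the 3x crop (offset 180,150)
f=lambda q,z:ray_pts("top",np.array(q)/3+[180,150],z)[:,:2]
F=f([[218,392],[195,470],[298,410],[275,492]],.005)
for a,b in((0,1),(2,3)):e=F[b]-F[a];print("edge",np.degrees(np.arctan2(e[1],e[0])))
print("plate",f([[309,263]],.03), "hub",f([[299,250]],.1))
E
```

```text
arrow [0.40512231 0.08654465] axis 161.9846788634571 from centre 160.94064663394553
edge 163.951822358806
edge 164.26766636135716
plate [[0.56200544 0.02473615]] hub [[0.56257076 0.03093684]]
```

```bash
python3 -c "
from station import ctrl
print(ctrl.hand_in())"
```

```text
the job is handed in; nothing more can be done
None
```

I turned the carousel about 82° clockwise by one peg, leaving the red-capped capacitor at about 162° against the arrow's 161–164° (within about 3 mm of the spot); the carousel is at rest, the hand is clear, and the job is handed in (no verdict was returned).

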